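Bring the rimmed well under the sampling needle and dip it

ROBOT

A 7-joint arm with a two-finger parallel gripper is mounted at the origin on the work surface. World frame = base frame: x ahead of the robot, y to its left, z up, the work surface at z = 0. Lengths are in m, angles in degrees, forces in N, time in s.
With the tool pointing down it reaches from about 0.425 to 0.875 m from the base axis. Payload 4.7 kg.
Tool frame: the origin (TCP) lies at the very end of the fingers, on their centre line; the grasp point (between the pads) lies env.grip_point_offset behind it (env.grip_point_offset is the distance from the TCP to the grasp point, in m); z points along the fingers, y is the direction in which the jaws open and shut (so a half turn about z gives the same grasp; the last joint's range is limited). The gripper opens to 87 mm and grips with 3 to 60 N. Pads are 19 mm wide; open, the fingers measure 117 mm over their backs; the gripper's body (75 mm by 190 mm) begins 51 mm behind the grasp point.
Start: joints at [72.084, 18.392, -4.016, 83.108, 1.295, 78.541, -3.26], TCP at [0.209, -0.616, 0.223] pointing down, gripper open.
Joint ranges: [-163.93, 163.93], [-17.29, 119.83], [-79.2, 71.16], [3.27, 140.29], [-89.18, 269.18], [5.43, 117.66], [-154.24, 154.24]. Speed limits (degrees/s): [147.25, 147.25, 180, 180, 180, 180, 180].

INTERFACE

Orientations are given as [roll, pitch, yaw] about the fixed x, y, z axes, in that order (R = Rz(yaw) Ry(pitch) Rx(roll)).
In Python, from cell import env gives the robot as it stands.
- The arm moves only by the tool send_rows, never from a script. Its argument "plan" is a list of rows, each a list of 7 numbers: the finger opening in mm, from 0 to 87, then the shift along the tool's x, y, z in mm, then the turn, a rotation vector about the tool's x, y, z in rad. A call has 1 to 12 rows; each row shifts and turns the commanded pose from where the row before left it, along the tool's axes as they then stand; what a row does not reach is not made up. A row lasts 1/10 s, in which the tool goes at most 50 mm and 8.59 degrees, less where a joint would pass 70% of its speed; a pose out of reach is approached as far as the arm can. A call is refused whole if a number of a shift passes 50 or a number of a turn 0.15, either way. A call with a gripper value outside its range is refused whole. The fingers move at their own pace and stop on an object; "grip_force" is the grip in N (left out, the last holds). Time passes only in rows, so rows that do not move let the fingers close. It gives the time, the measured TCP pose, the force and the opening at its end, in the units of the state.
- env.get_obs(): the state, without advancing time (a new reading comes with each control period).
- env.read_camera(name): name is "scene" or "top" or "wrist"; returns the picture (420x560x3 uint8, red, green, blue); there is no depth.
- env.get_calibration(name): a dict with "fx", "fy", "cx", "cy" (pixels), "extrinsics" (4x4, takes a point from camera to world coordinates). Camera axes: x right, y down, z forward; pixel columns grow to the right and rows downward; lengths in m; the calibration is good to about 2 mm. A picture is of the moment at which its call begins: read the wrist's pose just before it. get_calibration takes no time and is no camera call; for the wrist camera it gives the pose at the moment of the call.
- env.sign_off(): hands the job in, once; it reports no verdict.
Trained networks look in the newest picture that a camera, given by its name, has taken for a name from the list of things; names that differ only in an ending like _2 or _b are one class to them, and where a whole thing is asked for, a point or a joint stands for the part that bears it (a point fixed in the world has none). Each returns a list of dicts, best first, with "confidence" (0 to 1); they miss things now and then, are a little off and sometimes report something else, mostly with a low value. They report only what shows in the picture. A call takes as long as a camera call. They do not tell look-alikes from the thing itself.
- env.regions_of(camera, query): "region" (420x560 bool, what is visible of it) and "rect" ([left, top, right, bottom] in pixels, round what is visible of it).
The state is a dict: "time_s": time; "qpos": joint angles; "joint_velocities": joint speeds; "effort": joint torques, N m; "tool_pos": TCP position; "tool_rot": TCP orientation; "force": force on the tool from outside, world axes, zero at the start; "wrist_torque": the same for the moment, N m; "grip_width": finger opening in m.
Only numpy, scipy, OpenCV 4.12 (cv2) and the standard library are available. Lean on these libraries where they do the work, as an engineer would, in place of code of your own. Each camera call takes 0.05 s, during which the arm holds its last target. There are 200 camera calls.

TASK

On the lab bench, slide the aluminium specimen carrier (the plate with a grip bar), without lifting it off the bench, until the well with the square raised rim is under the needle of the stand. Then gently press the plunger cap on the stand's head fully down, so that the needle dips right into that well, hold it there for a moment and let it spring back up; the needle can be clamped a little left or right of the head's centre, so if the cap stops short do not force it, but shift the carrier a few millimetres sideways and try again. Leave the carrier lying there under the needle and the other things on the bench undisturbed.

Things in the scene. Friction and masses are not known exactly. Their poses are not given: they have to be found in the camera images.
- carrier: loose specimen carrier of bare aluminium, flat on the bench: plate 140 (its x) x 90 (its y) x 14 mm, 0.4 kg, origin at the centre of its underside. Three like round wells, 9 mm across, 11 mm deep, at (x, y) = (45, 24), (45, -24) and (8, 24) mm; only the one at (45, 24) has a raised square rim (24 mm outside, 16 mm inside, 2 mm high)
- grip (a point): middle of the carrier's grip bar, 44 mm long (carrier's x), 14 mm thick (its y), standing from 14 to 44 mm above the carrier's underside; this point lies at x -45, y 0, z 29 mm of the carrier. Pinch it across y from above
- spot (a point): centre of the mouth of the square-rimmed well of the carrier, 14 mm above the carrier's underside
- stand: fixed white needle stand; origin on the bench right under its head's centre, x away from the robot, y left, z up. Foot at x 30 to 190, y 60 to 200 mm, 22 mm high; column 205 mm tall at (110, 130) mm; a boom from it, 130 to 160 mm up, carries the head, 44 x 50 mm, 90 to 170 mm up
- bar (a point): middle of the underside of the steel cross bar (46 mm along the stand's y) under the head, 73 mm up. A clamp on it holds the upright needle, 4 mm thick, round tip 20 mm above the bench when up. Needle is at the stand's x = 0 but anywhere up to 6 mm to either side of this point along the stand's y: differs every time, not reported, to be seen or felt
- cap_top (a point): centre of the top face of the black plunger cap (30 mm across) on top of the head, 199 mm above the bench when up; pressing it drives the needle straight down
- plunger (a joint): how far the sprung plunger is pressed, m: 0 up, 0.015 fully down (needle tip then 5 mm above the bench, some 9 mm deep in a well). The spring takes about 2 N at first and 6 N when fully down. If the needle lands on the carrier's plate or rim instead of in a well, it stops hard at about 0.006 or 0.004
- tube_rack: white rack 70 x 160 x 60 mm holding eight capped tubes (90 mm tall in all); bystander, origin at centre of its underside
- jar: amber jar, 60 mm across, 85 mm tall; bystander, origin at centre of its underside
- beaker: glass beaker, 66 mm across, 80 mm tall; bystander, origin at centre of its underside
- dish: closed flat culture dish, 90 mm across, 15 mm tall; bystander, origin at centre of its underside
- spatula: steel spatula lying on the bench, 180 mm long; bystander
- tip_box: grey pipette-tip box 90 x 125 x 60 mm; bystander, origin at centre of its underside
- slide_box: cardboard slide box 90 x 80 x 32 mm; bystander, origin at centre of its underside
Mind the look-alikes: they are no part of the job. Leave any yellow look-alike of the carrier alone.

How it is judged:
By the outcome, as a careful person would: the job done as asked, in the order asked, and still so for the second after the job is handed in, with the robot touching nothing.
It also fails if it takes over 72 s, if anything falls off the work surface, if the arm or the gripper's body presses on something with over 40 N, if the wrist force passes 120 N, or if a joint passes its speed limit or range.

## Working session

There is one attempt and no reset: what is moved stays moved. The work goes in short steps, Python scripts to look and compute and a tool call to move; the robot and the scene stay as the last step left them, time stands still between calls to the robot, and variables do not carry over. Pictures are saved under pics/ and viewed, about 8 in all and at most 12, crops included, and the job is handed in when it is done.

Besides the shell and the picture viewer there is one more tool, called after "Emit:" as name(argument=value, ...) on one line, values as JSON. send_rows: Moves the arm, as the interface text tells. Its arguments: {"type":"object","properties":{"plan":{"type":"array"},"grip_force":{"type":"number"}},"required":["plan"]}

```bash
mkdir -p pics; ls
python3 - <<'E'
from cell import env
import cv2,numpy as np
o=env.get_obs();print(o['time_s'],o['tool_pos'],o['tool_rot'],o['force'],o['grip_width'],env.grip_point_offset)
ims=[]
for c in('scene','top'):
    im=env.read_camera(c);cv2.imwrite(f'pics/{c}0.png',im[:,:,::-1])
    k=env.get_calibration(c);print(c,k['fx'],k['cx'],k['cy'],np.round(k['extrinsics'],4).tolist())
    for q in('carrier','stand','grip','cap_top','bar','spot'):
        for r in env.regions_of(c,q)[:3]: print(c,q,round(r['confidence'],2),r['rect'])
E
```

```text
pics
0.0 [ 0.20843493 -0.61510165  0.22146388] [-1.79892469e+02  5.35276769e-03  1.87250227e+01] [ 1.20246723 -0.07707236 -1.23517224] 0.08713805404854215 0.0187
scene 410.5267055258346 285.06824213012123 209.03823501536857 [[0.0698, 0.6292, -0.7741, 1.3987], [0.9974, -0.0567, 0.0438, -0.0416], [-0.0163, -0.7752, -0.6316, 0.8439], [0.0, 0.0, 0.0, 1.0]]
scene carrier 0.88 [222.9, 214.1, 275.2, 254.1]
scene carrier 0.83 [331.3, 170.7, 365.2, 197.4]
scene carrier 0.63 [163.9, 254.3, 191.4, 288.5]
scene stand 0.93 [299.3, 217.1, 390.4, 338.8]
scene grip 0.95 [191.9, 187.8, 239.4, 207.7]
scene grip 0.75 [329.3, 169.7, 367.4, 203.0]
scene grip 0.7 [225.0, 213.7, 273.2, 254.3]
scene cap_top 0.68 [305.9, 214.4, 317.1, 260.1]
scene bar 0.53 [308.7, 216.3, 318.2, 257.9]
scene spot 0.91 [333.2, 169.1, 367.6, 198.9]
scene spot 0.84 [195.2, 184.0, 241.3, 207.8]
scene spot 0.59 [223.7, 215.8, 275.4, 253.4]
top 449.49937781844864 283.31131778307537 202.0571323961674 [[-0.0119, -0.9983, 0.0571, 0.4339], [-0.9998, 0.0127, 0.0134, 0.0091], [-0.0141, -0.0569, -0.9983, 1.5758], [0.0, 0.0, 0.0, 1.0]]
top carrier 0.73 [301.7, 191.4, 340.9, 237.1]
top carrier 0.72 [330.2, 258.7, 374.2, 292.5]
top carrier 0.55 [208.0, 257.7, 238.6, 300.8]
top stand 0.74 [366.0, 156.4, 390.2, 173.3]
top stand 0.67 [222.4, 106.1, 280.6, 175.3]
top grip 0.81 [210.5, 256.9, 241.2, 300.8]
top grip 0.71 [298.4, 192.6, 340.3, 240.3]
top cap_top 0.51 [317.6, 122.1, 339.7, 144.3]
top bar 0.61 [268.1, 157.1, 277.9, 164.8]
top spot 0.9 [301.7, 190.5, 343.4, 240.3]
top spot 0.71 [204.9, 254.4, 238.0, 300.9]
top spot 0.58 [331.6, 257.7, 373.2, 291.4]
```

View pics/top0.png

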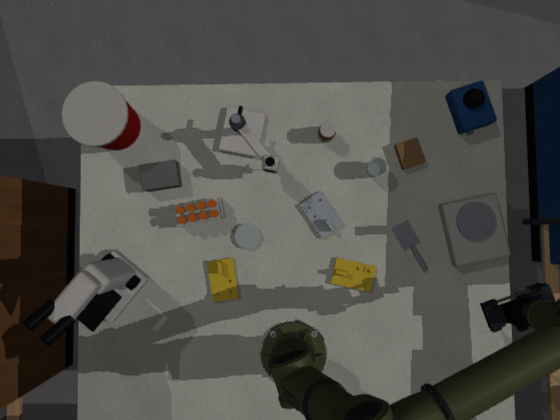

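View pics/scene0.png

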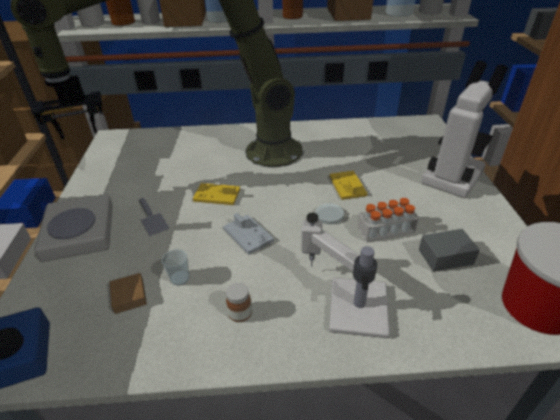

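The aluminium carrier is at about (320,214) in the top picture. The two yellow plates at (222,279) and (354,275) are the look-alikes. The stand's head and cap are near (271,162). I'll confirm the carrier in an enlarged crop.

```bash
cat > h.py <<'E'
from cell import env
import cv2,numpy as np
def ray(k,u,v,z):
    E=k['extrinsics'];d=E[:3,:3]@np.array([(u-k['cx'])/k['fx'],(v-k['cy'])/k['fy'],1]);o=E[:3,3]
    return o+d*(z-o[2])/d[2]
def proj(k,p):
    E=k['extrinsics'];c=E[:3,:3].T@(np.asarray(p)-E[:3,3]);return np.array([k['fx']*c[0]/c[2]+k['cx'],k['fy']*c[1]/c[2]+k['cy']])
E
python3 - <<'E'
from h import *
im=cv2.imread('pics/top0.png')
c=cv2.resize(im[140:250,220:350],None,fx=6,fy=5.4545*1.1,interpolation=cv2.INTER_CUBIC)
c=cv2.resize(im[145:245,220:350],None,fx=6,fy=6,interpolation=cv2.INTER_CUBIC)
cv2.imwrite('pics/c1.png',c)
E
```

```text
(no output)
```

View pics/c1.png

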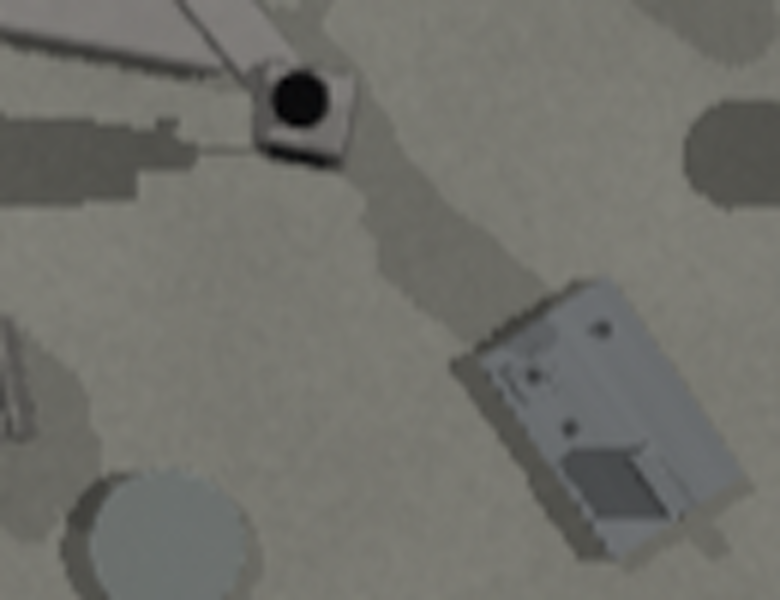

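Run:
```python
from h import *
k=env.get_calibration('top')
f=lambda x,y,z:ray(k,220+(x+.5)/6-.5,145+(y+.5)/6-.5,z)
A=f(533,376,.014);B=f(600,329,.014);C=f(570,428,.014)
print('A,B,C',A,B,C,np.linalg.norm(A-B),np.linalg.norm(A-C))
L=np.array([[45,24],[45,-24],[8,24]])/1000;W=np.array([A,B,C])[:,:2]
l=L-L.mean(0);w=W-W.mean(0)
th=np.arctan2((l[:,0]*w[:,1]-l[:,1]*w[:,0]).sum(),(l*w).sum());R=np.array([[np.cos(th),-np.sin(th)],[np.sin(th),np.cos(th)]])
o=W.mean(0)-R@L.mean(0);print('yaw',np.degrees(th),'origin',o,'grip',o+R@[-.045,0],'resid',W-(o+L@R.T))
print('cap',f(300,99,.199))
print('head edge',f(258,148,.17),f(340,163,.17))
# foot by scene/top contour
im=cv2.imread('pics/top0.png');g=cv2.GaussianBlur(im,(3,3),0).mean(2)
c=cv2.resize(im[95:185,210:300],None,fx=6,fy=6,interpolation=cv2.INTER_CUBIC)
s=cv2.imread('pics/scene0.png');s=cv2.resize(s[200:345,290:400],(410,540),interpolation=cv2.INTER_CUBIC)
cv2.imwrite('pics/c2.png',np.hstack([c[:540,:390],s]))
print(np.round(f(0,0,0),3))
```

```text
A,B,C [ 0.50394506 -0.05699317  0.014     ] [ 0.53072283 -0.09621031  0.014     ] [ 0.47356815 -0.07792662  0.014     ] 0.04748718951387459 0.036891274986579924
yaw 34.5259428835057 origin [ 0.48036651 -0.10214912] grip [ 0.44329237 -0.12765419] resid [[ 1.07124461e-04 -1.21997142e-04]
 [-3.20510661e-04  2.06605965e-04]
 [ 2.13386201e-04 -8.46088235e-05]]
cap [0.63972217 0.06841778 0.199     ]
head edge [0.61848379 0.09197644 0.17      ] [0.6099818  0.04903071 0.17      ]
[0.731 0.254 0.   ]
```

View pics/c2.png

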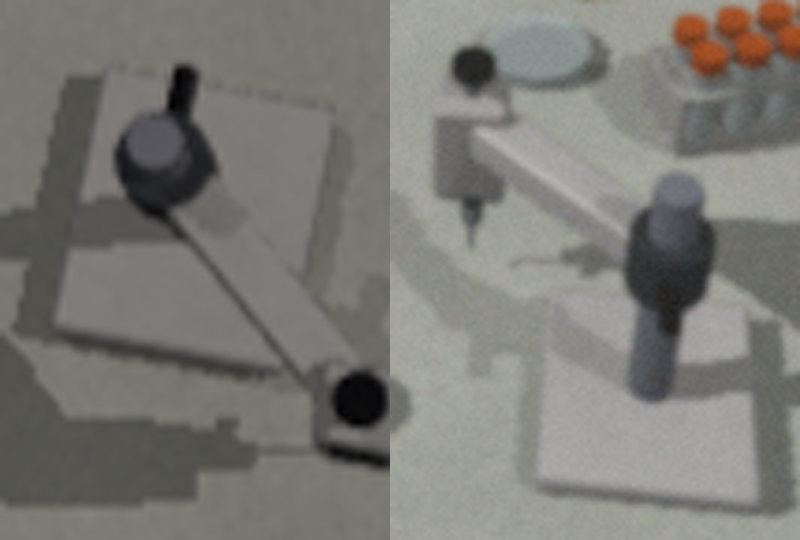

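The crop shows the aluminium carrier with the square rim at (533,376), matching the given sizes within 0.5 mm. In the top picture the stand's foot has corners at (105,70), (333,108) and (57,328). In the scene picture the needle tip is at about (470,240).

Run:
```python
from h import *
from scipy.optimize import least_squares
k=env.get_calibration('top');s=env.get_calibration('scene')
f=lambda x,y,z:ray(k,210+(x+.5)/6-.5,95+(y+.5)/6-.5,z)
P=np.array([f(105,70,.022),f(333,108,.022),f(57,328,.022)])[:,:2]
cap=np.array([.63972,.06842])
L=np.array([[190,200],[190,60],[30,200],[0,0]])/1e3
W=np.vstack([P,cap])
def R(t):return np.array([[np.cos(t),-np.sin(t)],[np.sin(t),np.cos(t)]])
r=least_squares(lambda p:(L@R(p[0]).T+p[1:]-W).ravel(),[-.17,.64,.07]);print(np.degrees(r.x[0]),r.x[1:],r.fun.reshape(-1,2))
sc=lambda x,y,z:ray(s,290+(x-390+.5)/3.727-.5,200+(y+.5)/3.724-.5,z)
print('tip',sc(470,243,.02),'cap scene',sc(474,67,.199))
print('clamp~',sc(471,205,.066))
w=env.get_calibration('wrist');o=env.get_obs()
print(np.round(w['extrinsics'],3),o['tool_pos'],w['fx'])
# camera in tool frame
from scipy.spatial.transform import Rotation as Ro
T=Ro.from_euler('xyz',o['tool_rot'],degrees=True).as_matrix()
print(T.T@(w['extrinsics'][:3,3]-o['tool_pos']), T.T@w['extrinsics'][:3,:3])
```

```text
-11.345496695035395 [0.63929987 0.06590186] [[ 0.00278678  0.00124474]
 [-0.00014376 -0.00272142]
 [-0.0022229   0.00399482]
 [-0.00042013 -0.00251814]]
tip [0.63507045 0.06928544 0.02      ] cap scene [0.6469974  0.06619999 0.199     ]
clamp~ [0.64151366 0.06812868 0.066     ]
[[ 0.321 -0.906 -0.277  0.286]
 [-0.947 -0.306 -0.096 -0.591]
 [ 0.002  0.293 -0.956  0.385]
 [ 0.     0.     0.     1.   ]] [ 0.20867016 -0.61563022  0.22261108] 313.3010494881274
[ 0.08074721  0.00148985 -0.16235691] [[ 1.46941194e-04 -9.56074267e-01 -2.93124504e-01]
 [ 9.99997996e-01 -4.44835717e-04  1.95219735e-03]
 [-1.99683790e-03 -2.93124204e-01  9.56072285e-01]]
```

Emit:
send_rows(plan=[[87,32,-32,0,0,0,0],[87,32,-32,0,0,0,0],[87,32,-32,0,0,0,0],[87,32,-32,0,0,0,0],[87,32,-32,0,0,0,0],[87,32,-32,0,0,0,0],[87,32,-32,0,0,0,0],[87,32,-32,0,0,0,0],[87,32,-32,0,0,0,0],[87,32,-32,0,0,0,0],[87,32,-32,0,0,0,0],[87,27,-35,0,0,0,0]])

```text
time_s: 1.9
tool_pos: [0.4443, -0.1257, 0.223]
tool_rot: [179.9, -0.1, 18.7]
force: [0.4, -0.2, -0.4]
grip_width: 0.0873
```

Emit:
send_rows(plan=[[87,0,0,0,0,0,-0.149],[87,0,0,0,0,0,-0.149],[87,0,0,0,0,0,-0.149],[87,0,0,0,0,0,-0.149],[87,0,0,0,0,0,-0.149],[87,0,0,0,0,0,-0.149],[87,0,0,0,0,0,-0.149],[87,0,0,0,0,0,-0.149],[87,0,0,0,0,0,-0.149],[87,0,0,0,0,0,-0.149],[87,0,0,0,0,0,-0.149],[87,0,0,0,0,0,-0.149]])

```text
time_s: 3.1
tool_pos: [0.4434, -0.1274, 0.2227]
tool_rot: [180.0, 0.0, 121.5]
force: [0.4, 0.8, -1.1]
grip_width: 0.0869
```

Run:
```python
from h import *
o=env.get_obs();print(o['time_s'],o['tool_pos'],o['tool_rot'],np.round(o['qpos'],1),o['force'])
```

```text
3.1 [ 0.443387   -0.12743999  0.22274918] [1.79993490e+02 3.24102088e-02 1.21525569e+02] [ 41.1  -4.1 -26.8 107.7  -1.9  75.9  46.3] [ 0.39903974  0.82326444 -1.07979329]
```

Emit:
send_rows(plan=[[87,0,0,0,0,0,-0.148],[87,0,0,0,0,0,-0.148],[87,0,0,0,0,0,-0.148],[87,0,0,0,0,0,-0.148],[87,0,0,0,0,0,-0.148],[87,0,0,0,0,0,-0.148],[87,0,0,0,0,0,-0.148],[87,0,0,0,0,0,-0.148],[87,0,0,0,0,0,-0.148],[87,0,0,0,0,0,-0.148],[87,0,0,0,0,0,-0.143],[87,0,0,50,0,0,0]])

```text
time_s: 4.3
tool_pos: [0.4486, -0.1289, 0.1781]
tool_rot: [-179.3, 0.5, -145.7]
force: [1.9, -0.8, -1.0]
grip_width: 0.0871
```

Run:
```python
from h import *
o=env.get_obs();print(o['time_s'],o['tool_pos'],o['tool_rot'],np.round(o['qpos'],1),o['force'])
k=env.get_calibration('wrist');im=env.read_camera('wrist')[:,:,::-1].copy();cv2.imwrite('pics/w1.png',im)
np.save('w1.npy',k['extrinsics'])
a=np.radians(34.5);R=np.array([[np.cos(a),-np.sin(a)],[np.sin(a),np.cos(a)]]);O=np.array([.48037,-.10215])
for n,p in dict(A=(45,24,14),B=(45,-24,14),C=(8,24,14),g1=(-23,0,44),g2=(-67,0,44)).items():
    q=np.r_[O+R@(np.array(p[:2])/1e3),p[2]/1e3];print(n,proj(k,q))
```

```text
4.3 [ 0.44860301 -0.12893261  0.17811953] [-179.32094557    0.45985418 -145.66139788] [ 37.3  -2.2 -23.9 111.4  -0.8  69.8 138. ] [ 1.86112052 -0.8438837  -1.01652373]
A [302.56817035 267.37597808]
B [260.94121846 267.21014218]
C [303.36761909 237.51614608]
g1 [282.26583596 219.86043144]
g2 [282.48187407 176.22590206]
```

View pics/w1.png

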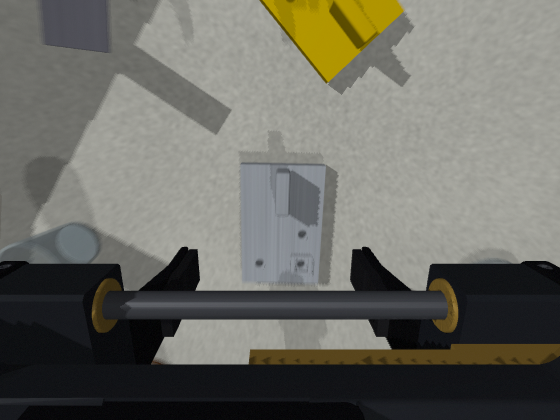

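Emit:
send_rows(plan=[[87,0,0,40,0,0,0],[87,0,0,40,0,0,0],[87,0,0,20,0,0,0],[87,0,0,0,0,0,0],[87,0,0,0,0,0,0],[87,0,0,0,0,0,0]])

```text
time_s: 4.95
tool_pos: [0.4448, -0.1279, 0.0744]
tool_rot: [-179.9, 0.1, -145.9]
force: [0.2, -0.3, 0.4]
grip_width: 0.0869
```

Run:
```python
from h import *
o=env.get_obs();print(o['time_s'],o['tool_pos'],o['tool_rot'],o['force'])
k=env.get_calibration('wrist');im=env.read_camera('wrist')[:,:,::-1].copy();cv2.imwrite('pics/w2.png',im)
```

```text
4.95 [ 0.44477129 -0.12787412  0.07441624] [-1.79854560e+02  9.47296363e-02 -1.45850391e+02] [ 0.18559541 -0.29438488  0.39152919]
```

View pics/w2.png

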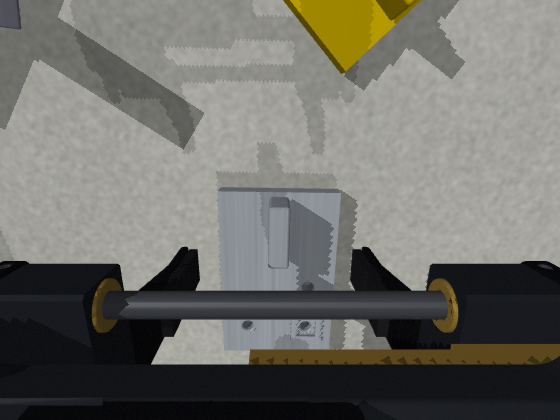

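The bar lies centred between the fingers: bar at column 280, fingertips at 198 and 352. I'll descend and grip.

Emit:
send_rows(plan=[[87,0,0,40,0,0,0],[87,0,0,14,0,0,0],[87,0,0,0,0,0,0],[87,0,0,0,0,0,0],[10,0,0,0,0,0,0],[10,0,0,0,0,0,0],[10,0,0,0,0,0,0],[10,0,0,0,0,0,0],[10,0,0,0,0,0,0],[10,0,0,0,0,0,0]], grip_force=25)

```text
time_s: 6.0
tool_pos: [0.4433, -0.1275, 0.0186]
tool_rot: [-180.0, -0.0, -145.8]
force: [0.6, 0.3, -0.2]
grip_width: 0.0472
```

Run:
```python
from h import *
o=env.get_obs();print(o['time_s'],o['tool_pos'],o['tool_rot'],o['force'],o['grip_width'])
p=o['tool_pos'][:2];N=np.array([.6375,.068])
# pinned: carrier yaw = tool yaw+180; grip at (x?) along bar: use TCP vs carrier estimate
a=np.radians(34.5);R=lambda a:np.array([[np.cos(a),-np.sin(a)],[np.sin(a),np.cos(a)]])
A=np.array([.48037,-.10215])+R(a)@[.045,.024]
r=R(-np.radians(o['tool_rot'][2]+180))@(A-p);print('A rel tool(flipped) axes',r)
for yaw in(0,-5,-11):
    t=N-R(np.radians(yaw))@r;print(yaw,t,'delta in tool now', R(np.radians(o['tool_rot'][2])).T@(t-p)*[1,-1])
```

```text
6.0 [ 0.44334556 -0.12747149  0.01858692] [-1.79993194e+02 -1.83228651e-03 -1.45840082e+02] [ 0.6170203   0.29442147 -0.24718819] 0.047230854147333565
A rel tool(flipped) axes [0.08971163 0.02443014]
0 [0.54778837 0.04356986] delta in tool now [-0.18246417  0.08288707]
-5 [0.54600052 0.0514817 ] delta in tool now [-0.18542732  0.0904378 ]
-11 [0.54477513 0.06113649] delta in tool now [-0.18983455  0.09911495]
```

Emit:
send_rows(plan=[[10,0,0,0,0,0,0],[10,0,0,0,0,0,0],[10,0,0,0,0,0,0],[10,0,0,0,0,0,0],[10,0,0,0,0,0,0],[10,0,0,0,0,0,0]])

```text
time_s: 6.6
tool_pos: [0.443, -0.1271, 0.0185]
tool_rot: [180.0, -0.0, -145.8]
force: [-1.1, 1.3, 1.7]
grip_width: 0.014
```

Emit:
send_rows(plan=[[10,-8,6,0,0,0,0],[10,-15,11.5,0,0,0,0],[10,-15,11.5,0,0,0,0],[10,-15,11.5,0,0,0,0],[10,-15,11.5,0,0,0,0],[10,-15,11.5,0,0,0,0],[10,-15,11.5,0,0,0,0],[10,-15,11.5,0,0,0,0],[10,-15,11.5,0,0,0,0],[10,-15,11.5,0,0,0,0],[10,-14,11.5,0,0,0,0],[10,0,0,0,0,0,0]])

```text
time_s: 7.8
tool_pos: [0.5057, 0.0645, 0.0185]
tool_rot: [179.9, 0.1, -145.6]
force: [0.7, 7.0, 2.2]
grip_width: 0.0137
```

Emit:
send_rows(plan=[[10,0,0,0,0,0,0.1],[10,0,0,0,0,0,0.1],[10,0,0,0,0,0,0.1],[10,0,0,0,0,0,0.1],[10,0,0,0,0,0,0.1],[10,0,0,0,0,0,0.1],[10,0,0,0,0,0,0.1],[10,0,0,0,0,0,0.09],[10,0,0,0,0,0,0],[10,0,0,0,0,0,0]])

```text
time_s: 8.8
tool_pos: [0.5052, 0.0605, 0.0185]
tool_rot: [-180.0, -0.0, 169.0]
force: [-0.2, -0.9, -0.8]
grip_width: 0.014
```

Run:
```python
from h import *
o=env.get_obs();print(o['time_s'],o['tool_pos'],o['tool_rot'],o['force'],o['grip_width'])
s=env.read_camera('scene')[:,:,::-1];t=env.read_camera('top')[:,:,::-1]
cv2.imwrite('pics/s2.png',s);cv2.imwrite('pics/t2.png',t)
a=cv2.resize(s[190:280,255:345],(400,400),interpolation=cv2.INTER_CUBIC);b=cv2.resize(t[130:230,225:325],(400,400),interpolation=cv2.INTER_CUBIC)
cv2.imwrite('pics/c3.png',np.hstack([a,b]))
```

```text
8.8 [0.50518506 0.06046341 0.01846965] [-1.79989673e+02 -1.08701921e-03  1.68985457e+02] [-0.17260444 -0.8523236  -0.84707099] 0.01395868810852477
```

View pics/c3.png

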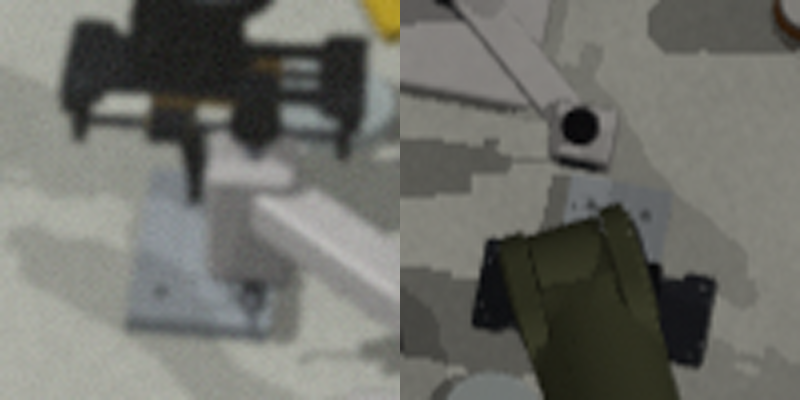

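Run:
```python
from h import *
k=env.get_calibration('top');f=lambda x,y,z:ray(k,225+(x-400+.5)/4-.5,130+(y+.5)/4-.5,z)
print('A',f(591,204,.015),'B',f(645,215,.014),'cap',f(581,127,.199))
t=cv2.imread('pics/t2.png').astype(float).mean(2)
# cap centroid (dark blob)
sub=t[152:172,260:282];m=(sub<35);ys,xs=np.nonzero(m);print(m.sum(),xs.mean()+260,ys.mean()+152)
# dark centroid without lower bar
w=np.clip(60-sub,0,None);w[14:]=0;Y,X=np.mgrid[152:172,260:282];c=((w*X).sum()/w.sum(),(w*Y).sum()/w.sum());print(c,ray(k,*c,.199))
s=env.get_calibration('scene');g=cv2.imread('pics/scene0.png').astype(float).mean(2)
print(g[205:270,300:325].astype(int)[::1].tolist()[0:0])
sub=g[205:225,300:325];w=np.clip(60-sub,0,None);ys,xs=np.nonzero(sub<45);print('scene cap blob',xs.min()+300,xs.max()+300,ys.min()+205,ys.max()+205)
w2=w[:10];Y,X=np.mgrid[205:215,300:325];print('cap cols',(w*X[:1]).sum()/w.sum(),(w.sum(0)>30).nonzero()[0]+300)
for r in range(250,267):
    print(r,g[r,304:320].astype(int))
for y in(-.006,-.003,0,.003,.006):
    a=np.radians(-11);o=np.array([.6397,.0684]);p=o+y*np.array([-np.sin(a),np.cos(a)])
    print(y,proj(s,[*p,.03]),proj(s,[*p,.02]))
print('cap',proj(s,[.6397,.0684,.199]))
```

```text
A [0.59845367 0.06729732 0.015     ] B [0.58829263 0.02032436 0.014     ] cap [0.63880348 0.0675267  0.199     ]
68 269.4117647058824 162.52941176470588
(np.float64(269.4237349397591), np.float64(161.20710843373496)) [0.63934456 0.06891438 0.199     ]
[]
scene cap blob 308 316 214 221
cap cols 312.0625472887768 [308 309 310 311 312 313 314 315 316]
250 [107 101  98  93  93  93  89  92  96  92  97  92  90  93  87  91]
251 [102 100 100  94  92  90  89  94  91  93  94  87  90  88  89  94]
252 [105  97  95  92  90  81  80  78  82  82  86  89  90  90  89  97]
253 [123 121 113 107 103  84  67  63  67  69  76  88  94  92  96 108]
254 [152 143 137 135 122  93  65  56  53  57  74 100 113 112 118 126]
255 [156 154 151 147 133  99  73  60  56  63  88 119 144 141 137 144]
256 [157 154 159 153 136 110  89  80  69  68  95 129 149 153 156 156]
257 [155 157 151 158 140 111  92  91  80  71 101 131 148 154 155 154]
258 [159 155 154 154 145 118  96  92  76  78 108 136 151 155 157 151]
259 [156 158 157 158 151 126 103  89  82  93 121 145 152 152 157 157]
260 [158 154 155 158 155 142 120  96  98 120 135 145 155 157 155 154]
261 [153 154 157 158 159 152 132 111 113 133 146 155 154 152 153 153]
262 [157 157 157 160 161 159 141 116 120 140 155 160 156 153 155 154]
263 [160 159 159 160 157 158 140 118 129 147 160 159 159 159 155 154]
264 [159 158 161 164 158 160 142 120 128 153 159 156 157 159 159 157]
265 [159 158 163 162 162 156 144 125 131 150 157 162 159 160 158 157]
266 [154 154 161 161 157 155 152 138 140 151 159 158 157 156 159 157]
-0.006 [308.84163431 263.43729322] [308.76689357 265.98703084]
-0.003 [309.95280345 263.52442495] [309.87173633 266.07438765]
0 [311.06460345 263.61160616] [310.9772028  266.16179377]
0.003 [312.17703485 263.69883687] [312.08329351 266.24924925]
0.006 [313.2900982  263.78611714] [313.190009   266.33675413]
cap [312.70871903 215.63938468]
```

Emit:
send_rows(plan=[[10,-6,2,0,0,0,0],[10,-8,2,0,0,0,0],[10,-8,2,0,0,0,0],[10,-8,2,0,0,0,0],[10,-6,2,0,0,0,0],[10,-4.5,0.7,0,0,0,0],[10,0,0,0,0,0,0],[10,0,0,0,0,0,0],[10,0,0,0,0,0,0]])

```text
time_s: 9.8
tool_pos: [0.548, 0.0636, 0.0185]
tool_rot: [180.0, 0.1, 168.9]
force: [0.8, 0.6, -1.8]
grip_width: 0.0134
```

Run:
```python
from h import *
o=env.get_obs();print(o['time_s'],o['tool_pos'],o['tool_rot'],o['force'],o['grip_width'])
t=o['tool_pos'];a=np.radians(-11);print('A',t[:2]+np.array([[np.cos(a),-np.sin(a)],[np.sin(a),np.cos(a)]])@[.0897,.0242])
k=env.get_calibration('wrist');print('tip in wrist',proj(k,[.6397,.0702,.02]),proj(k,[.6397,.0702,.06]))
im=env.read_camera('wrist')[:,:,::-1].copy();cv2.imwrite('pics/w3.png',im)
```

```text
9.8 [0.54795057 0.06360876 0.01848831] [1.79963294e+02 1.04780058e-01 1.68909168e+02] [ 0.7952953   0.55192808 -1.76810297] 0.013437445863353699
A [0.64062011 0.07024857]
tip in wrist [314.02279544 387.96165013] [323.07038002 450.96819369]
```

View pics/w3.png

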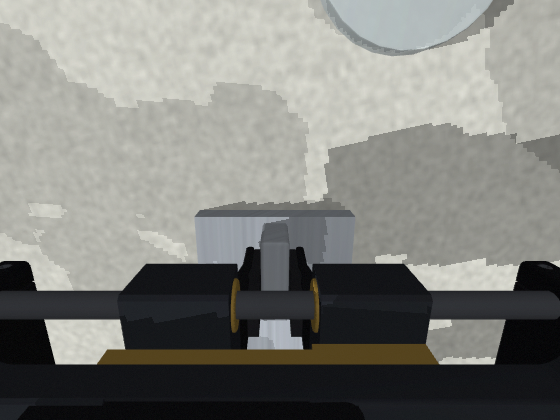

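Emit:
send_rows(plan=[[10,1.2,0,0,0,0,0],[10,0,0,0,0,0,0],[10,0,0,0,0,0,0],[35,0,0,0,0,0,0],[35,0,0,0,0,0,0],[35,0,0,0,0,0,0],[35,0,0,0,0,0,0],[35,0,0,0,0,0,0],[35,0,0,0,0,0,0]])

```text
time_s: 10.75
tool_pos: [0.5459, 0.0638, 0.0185]
tool_rot: [-180.0, -0.0, 168.9]
force: [-0.1, 0.6, 0.5]
grip_width: 0.0345
```

Emit:
send_rows(plan=[[35,0,0,-10,0,0,0],[35,0,0,-20,0,0,0],[35,0,0,-40,0,0,0],[35,0,0,-40,0,0,0],[35,0,0,-40,0,0,0],[0,0,0,-40,0,0,0],[0,0,0,-41,0,0,0],[0,0,0,0,0,0,0],[0,0,0,0,0,0,0],[0,0,0,0,0,0,0]])

```text
time_s: 11.75
tool_pos: [0.5452, 0.0636, 0.2486]
tool_rot: [-180.0, -0.1, 168.9]
force: [-0.8, 0.6, -0.1]
grip_width: 0.0043
```

Run:
```python
from h import *
o=env.get_obs();print(o['time_s'],o['tool_pos'],o['tool_rot'],o['force'],o['grip_width'],np.round(o['qpos'],0))
k=env.get_calibration('wrist');im=env.read_camera('wrist')[:,:,::-1].copy();s=env.read_camera('scene')[:,:,::-1]
cv2.imwrite('pics/w4.png',im);cv2.imwrite('pics/s4.png',s)
print([proj(k,p) for p in([.6397,.0702,.016],[.6397,.0702,.06],[.6393,.068,.199])])
a=cv2.resize(s[200:280,270:350],(480,480),interpolation=cv2.INTER_CUBIC);b=cv2.resize(im[180:420,200:360],(320,480))
cv2.imwrite('pics/c4.png',np.hstack([a,b]))
T=np.radians(o['tool_rot'][2]);d=np.array([.6393,.068])-o['tool_pos'][:2]
print('to cap, tool',d@[np.cos(T),np.sin(T)],d@[np.sin(T),-np.cos(T)])
```

```text
11.75 [0.54517884 0.06364025 0.24860627] [-1.79961373e+02 -9.42321347e-02  1.68901528e+02] [-0.77299554  0.59346076 -0.0907861 ] 0.00434659997889132 [ 14.   7. -25.  95.   3.  79.  67.]
[array([294.11920818, 247.79128332]), array([296.16846856, 262.09330701]), array([304.35115088, 338.57793663])]
to cap, tool -0.09152165719452518 0.022396143825263296
```

View pics/c4.png

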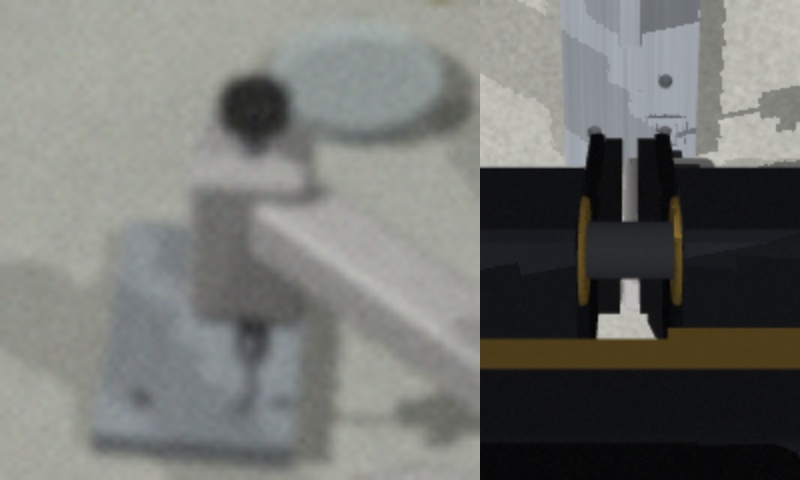

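The scene view puts the needle over the rimmed well, and the well is at its expected pixel in the wrist view. Next I'll go to the cap.

Emit:
send_rows(plan=[[0,-20,5,0,0,0,0],[0,-30,7,0,0,0,0],[0,-30,7,0,0,0,0],[0,-11.5,3.4,0,0,0,0],[0,0,0,20,0,0,0],[0,0,0,20,0,0,0],[0,0,0,0,0,0,0],[0,0,0,0,0,0,0],[0,0,0,0,0,0,0]])

```text
time_s: 12.75
tool_pos: [0.6404, 0.0683, 0.2104]
tool_rot: [180.0, 0.1, 168.9]
force: [0.6, -0.4, 1.1]
grip_width: 0.0004
```

Emit:
send_rows(plan=[[0,0,0,3,0,0,0],[0,0,0,3,0,0,0],[0,0,0,2,0,0,0],[0,0,0,2,0,0,0],[0,0,0,1,0,0,0],[0,0,0,0,0,0,0],[0,0,0,0,0,0,0],[0,0,0,0,0,0,0]])

```text
time_s: 13.55
tool_pos: [0.64, 0.0681, 0.1987]
tool_rot: [-180.0, 0.0, 168.9]
force: [-1.0, 0.1, 1.5]
grip_width: 0.0008
```

Now at the cap top. I'll go 7 mm further, past the point where the plate or rim would stop the needle.

Emit:
send_rows(plan=[[0,0,0,2,0,0,0],[0,0,0,2,0,0,0],[0,0,0,0,0,0,0],[0,0,0,0,0,0,0]])

```text
time_s: 13.95
tool_pos: [0.6401, 0.0681, 0.1946]
tool_rot: [-180.0, 0.0, 168.9]
force: [0.0, -0.1, 2.2]
grip_width: 0.0003
```

Emit:
send_rows(plan=[[0,0,0,1,0,0,0],[0,0,0,1,0,0,0],[0,0,0,1,0,0,0],[0,0,0,0,0,0,0],[0,0,0,0,0,0,0]])

```text
time_s: 14.45
tool_pos: [0.6401, 0.0681, 0.1916]
tool_rot: [-180.0, 0.0, 168.9]
force: [-0.9, -0.3, 3.2]
grip_width: 0.0003
```

Emit:
send_rows(plan=[[0,0,0,1,0,0,0],[0,0,0,1,0,0,0],[0,0,0,1,0,0,0],[0,0,0,1,0,0,0],[0,0,0,1,0,0,0],[0,0,0,1,0,0,0],[0,0,0,0,0,0,0],[0,0,0,0,0,0,0]])

```text
time_s: 15.25
tool_pos: [0.6401, 0.0681, 0.1857]
tool_rot: [-180.0, 0.0, 168.9]
force: [-1.0, -0.4, 4.0]
grip_width: 0.0003
```

Emit:
send_rows(plan=[[0,0,0,1,0,0,0],[0,0,0,0.8,0,0,0],[0,0,0,0,0,0,0],[0,0,0,0,0,0,0]])

```text
time_s: 15.65
tool_pos: [0.6402, 0.0681, 0.1845]
tool_rot: [-180.0, 0.0, 168.9]
force: [-1.9, -0.7, 7.7]
grip_width: 0.0003
```

Emit:
send_rows(plan=[[0,0,0,0.5,0,0,0],[0,0,0,0,0,0,0],[0,0,0,0,0,0,0]])

```text
time_s: 15.95
tool_pos: [0.6402, 0.0682, 0.1845]
tool_rot: [-180.0, 0.1, 168.9]
force: [-2.9, -0.8, 9.5]
grip_width: 0.0007
```

Emit:
send_rows(plan=[[0,0,0,0.3,0,0,0],[0,0,0,0,0,0,0],[0,0,0,0,0,0,0],[0,0,0,0,0,0,0],[0,0,0,0,0,0,0],[0,0,0,0,0,0,0],[0,0,0,0,0,0,0],[0,0,0,0,0,0,0],[0,0,0,0,0,0,0],[0,0,0,0,0,0,0],[0,0,0,0,0,0,0],[0,0,0,0,0,0,0]])

```text
time_s: 17.15
tool_pos: [0.6402, 0.0681, 0.1845]
tool_rot: [-180.0, 0.1, 168.9]
force: [-2.4, -1.4, 9.5]
grip_width: 0.0006
```

Run:
```python
from h import *
o=env.get_obs();print(o['time_s'],o['tool_pos'],o['force'])
s=env.read_camera('scene')[:,:,::-1];cv2.imwrite('pics/s5.png',s)
```

```text
17.15 [0.64020951 0.0681329  0.18445616] [-2.43568483 -1.40984267  9.53842583]
```

The cap is on its end stop: z holds at 0.1845 m while the force rises to 9.5 N, and I held it for over a second. Now I'll release it gently and retreat.

Emit:
send_rows(plan=[[0,0,0,-4,0,0,0],[0,0,0,-4,0,0,0],[0,0,0,-4,0,0,0],[0,0,0,-4,0,0,0],[0,0,0,-10,0,0,0],[0,0,0,-30,0,0,0],[0,30,0,-20,0,0,0],[0,45,0,0,0,0,0],[0,45,0,0,0,0,0],[0,0,0,0,0,0,0],[0,0,0,0,0,0,0],[0,0,0,0,0,0,0]])

```text
time_s: 18.4
tool_pos: [0.5232, 0.0907, 0.2592]
tool_rot: [180.0, 0.0, 168.9]
force: [-0.9, 0.3, 0.3]
grip_width: 0.0003
```

Run:
```python
from h import *
o=env.get_obs();print(o['time_s'],o['tool_pos'],o['force'])
s=env.read_camera('scene')[:,:,::-1];t=env.read_camera('top')[:,:,::-1];w=env.read_camera('wrist')[:,:,::-1]
s0=cv2.imread('pics/s5.png')
z=lambda s:cv2.resize(s[200:280,270:350],(400,400),interpolation=cv2.INTER_CUBIC)
cv2.imwrite('pics/c5.png',np.hstack([z(s0),z(s)]))
```

```text
18.4 [0.52315315 0.09072473 0.25922041] [-0.93791458  0.26349029  0.3460138 ]
```

View pics/c5.png

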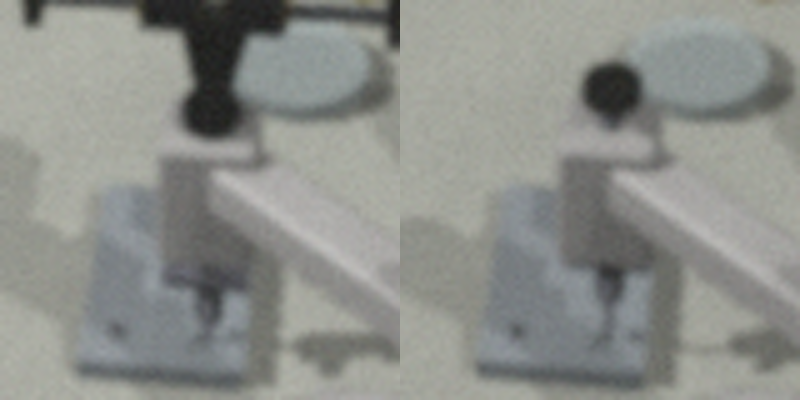

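The left crop shows the plunger pressed with the needle in the rimmed well at (205,340). The right crop shows the cap back up at (612,88), the needle above the well, and the carrier unmoved. I'm handing in.

```bash
python3 -c "
from cell import env
print(env.sign_off())"
```

```text
the job is handed in; nothing more can be done
None
```

The needle dipped fully into the square-rimmed well on the first try, so no sideways shift of the carrier was needed. I gripped the aluminium carrier by its bar and slid it flat along the bench, with the tool height constant to 0.1 mm. Then I pressed the cap to its end stop, held it for over a second and let it spring back.

- **Press depth:** The cap went about 14.5 mm down by the arm's own reading, past the 4 and 6 mm stops of the rim and plate. It then held firm while the force rose to about 9.5 N. The nominal stroke is 15 mm, and I take the half-millimetre difference as measurement error.
- **After release:** The scene camera showed the cap back up, the needle above the rimmed well and the carrier unmoved. The robot was clear of everything at sign-off, at about 18 s.
- **Weaker checks:** The needle's sideways offset was only estimated from the scene camera, at about +2 mm. The full-depth press is the real evidence that the needle is over the well. I did not compare the bystanders before and after, but no contact showed in the force readings and the arm stayed clear of them.

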